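# Close up the bench fume extractor after a filter change

## Task

We are closing up the bench fume extractor after a filter change: first lift the clean filter (white, blue pull tab) out of the stand, slide it edgewise down into the narrow slot in the extractor's top until it is fully home, and let go of it. Then turn the yellow quarter-turn wing on the white filter cover until the slot line along it lines up with the black marks on the cover, and press the cover down against its frame until it sits flush with the extractor's top. Finish still holding the cover pressed down there, so that I can check the gasket all round before it is locked; leave the dirty filter and everything else where they are.

Things in the scene. Friction and masses are not known exactly. Their poses are not given: they have to be found in the camera images.
- extractor: Grey bench fume extractor, fixed to the table, 260 (its x) x 360 (its y) x 140 mm high; origin under its centre, z up. Its flat top (deck) is 140 mm above the table. The filter slot is at its y = -115 mm, the cover at y = +60 mm.
- slot_mouth (a point): Centre of the filter slot's mouth, level with the deck; axes as the extractor's. The slot is 116 mm long (along x) and 14 mm wide (along y), open upwards, walls vertical, 90 mm deep; sloped aluminium lead-in rails stand 3.5 mm above the deck round the mouth and reach 7 mm out from its edges.
- slot_floor (a point): Centre of the filter slot's floor, 90 mm straight below slot_mouth; axes as the extractor's. A filter that is fully home stands on this floor.
- clean_filter: Clean filter cassette, white frame, blue pull tab, loose, about 120 g, upright in the stand; origin at the centre of its underside, x along its width, y across its thickness, z up. Body 110 wide x 10 thick x 90 mm high; the tab on top, 50 wide x 10 thick, reaches from 90 to 130 mm above the origin: grip it across its thickness. Either face may point either way.
- dirty_filter: Used filter cassette of the same size, grey frame and grey tab, dark pleats, standing in the other place of the stand: leave it there.
- stand: Low grey filter stand, fixed, 136 (x) x 128 (y) x 48 mm high; origin under its centre. Two places for upright filters, at its y = -34 and +34 mm, each a groove along x, 12.5 mm wide, whose floor is 8 mm above the table and whose walls reach 48 mm.
- cover: White filter cover plate, 150 (x) x 140 (y) x 12 mm, 0.4 kg with its wing, loose, lying in a close recess (1 mm play each side) in the deck; origin at the centre of its underside, z up. Black marks run along its x axis either side of the wing. It rides on a springy foam gasket, its top 6 mm above the deck; pressed fully home its top is flush with the deck. It springs up again when let go.
- wing: Yellow quarter-turn wing in the middle of the cover; turns about z either way, no stop, light friction (0.03 N m). Origin as the cover's (centre of its underside), x along the wing. Wing 46 long (x) x 10 thick (y), from 16 to 44 mm above its origin, on a round foot 38 mm across. Black slot line along its top. Lined up when its x axis is parallel to the extractor's x; starts 40 to 90 degrees off.
- cover_seat (a point): Centre of the cover's seat on the frame ledge, 12 mm below the deck; axes as the extractor's. The cover's origin is here when fully home; that takes about 8 N of downward push. The wing's cross pin must then pass a hidden slot in the frame along the extractor's x: with the wing more than about 10 degrees off, the cover stops about 4.5 mm above its seat.
- bone_folder: Ivory-coloured bone folder, 140 x 20 x 5 mm, lying on the table; leave it.
- microspatula: Steel micro-spatula, 170 mm long, lying on the table; leave it.
- weight1: Brass paper weight, 48 mm diameter, 51 mm high, standing on the document; leave it.
- weight2: Brass paper weight, 48 mm diameter, 51 mm high, standing near the robot; leave it.
- bottle: Amber bottle, 60 mm diameter, 150 mm high, on the table; leave it.
- brush_pot: White pot of brushes, 72 mm diameter, 170 mm high with the brushes, on the table; leave it.
Mind the look-alikes: they are no part of the job. Several things have the shape of the cover; the one meant has the colours described above.

How it is judged:
On the way, in this order (a step that is already met when the one before it is completed fails the run):
1. the clean filter is fully home in the extractor's slot and let go (z of clean_filter in the frame of slot_floor below 0.005 m and horizontal distance between clean_filter and slot_floor below 0.006 m and angle between the x axis of clean_filter and the x axis of extractor, either way round below 0.1 rad and contact force between each of the fingers, the arm and clean_filter below 0.2 N), for 0.2 s.
2. the wing is lined up with the cover's marks (angle between the x axis of wing and the x axis of extractor, either way round below 0.2 rad), for 0.1 s.
At the end, for the whole second after the job is handed in: The robot still presses the cover or wing (over 3 N); cover at rest within 2 mm of its seat, level within 0.03 rad, wing lined up within 0.2 rad. Clean filter home in the slot (within 5 mm of the floor, 6 mm of centre, 0.1 rad), not touched by the robot (all of step 1 and z of cover in the frame of cover_seat between -0.004 and 0.002 m and horizontal distance between cover and cover_seat below 0.005 m and angle between cover's own z axis and vertical below 0.03 rad and angle between the x axis of wing and the x axis of extractor, either way round below 0.2 rad and contact force between any of the fingers, the arm and cover above 3 N and linear speed of cover below 0.02 m/s); the arm keeps its last pose, push and grip.
It fails at once if the dirty filter or another bystander is disturbed (moved more than 30 mm) (distance of any of dirty_filter, bone_folder, microspatula, weight1, weight2, bottle, brush_pot from where it was at the start of the episode above 0.03 m).
It also fails if it takes over 61 s, if anything falls off the work surface, if the arm or the gripper's body presses on something with over 40 N, if the wrist force passes 120 N, or if a joint passes its speed limit or range.

## Robot

A 6-joint arm with a two-finger parallel gripper is mounted at the origin on the work surface. World frame = base frame: x ahead of the robot, y to its left, z up, the work surface at z = 0. Lengths are in m, angles in rad, forces in N, time in s.
With the tool pointing down it reaches from about 0.375 to 0.975 m from the base axis. Payload 3.8 kg.
Tool frame: the origin (TCP) lies between the finger pads; the fingertips stand 19 mm ahead of it and the grasp point (between the pads) is the TCP; z points along the fingers, y is the line along which they close (so a half turn about z gives the same grasp; the last joint's range is limited). The gripper opens to 88 mm and grips with 3 to 60 N. Pads are 18 mm wide; open, the fingers measure 123 mm over their backs; the gripper's body (75 mm by 187 mm) begins 45 mm behind the grasp point.
Start: joints at [1.17, 0.264, 1.604, -0, 1.274, -0.037], TCP at [0.24, 0.631, 0.258] pointing down, gripper open.
Joint ranges: [-2.63, 2.63], [-0.94, 2.18], [0.31, 2.57], [-1.31, 4.45], [0, 2.66], [-2.55, 2.55]. Speed limits (rad/s): [2.57, 2.57, 3.14, 3.14, 3.14, 3.14].

## Interface

Orientations are given as a rotation vector (axis times angle).
In Python, from rig import env, grab_frame, get_calibration, job gives the robot as it stands.
- The arm moves only by the tool send_rows, never from a script. Its argument "motion" is a list of rows, each a list of 3 entries, a list of its own where there are three numbers: the opening, from 0 (shut) to 1 (fully open), then the shift along the tool's x, y, z in parts of the range, where 1.0 means 100 cm, then the turn, a rotation vector about the tool's x, y, z in shares of 120 degrees (1.0 is 120 degrees). In form: [[jaw, [dx, dy, dz], [rx, ry, rz]], ...]. A call has 1 to 8 rows; each row is the pose to reach, as a shift and turn from the pose commanded when the call began, along the tool's axes at that moment; what a row does not reach only later rows make up. A row lasts 1/8 s, in which the tool goes at most 62.5 mm and 10.7 degrees, less where a joint would pass 70% of its speed; a pose out of reach is approached as far as the arm can. A call with a gripper value outside its range is refused whole. The fingers move at their own pace and stop on an object; the grip force is fixed at half the most. Time passes only in rows, so rows that repeat a pose let the fingers close. It gives the time, the measured TCP pose, the force, the opening and the grip force at its end, in the units of the state.
- env.state(): the state, without advancing time (a new reading comes with each control period).
- grab_frame(name): name is "side" or "top" or "wrist"; returns (picture, depth): 384x512x3 uint8, red, green, blue; 384x512 float32, m along the optical axis (not along the pixel's ray), 0 where there is no reading.
- get_calibration(name): a dict with "fx", "fy", "cx", "cy" (pixels), "extrinsics" (4x4, takes a point from camera to world coordinates); the wrist camera has in their place "hand_eye" (4x4, takes a point from camera to tool coordinates, whose origin is the TCP and whose axes are the flange's). Camera axes: x right, y down, z forward; pixel columns grow to the right and rows downward; lengths in m; the calibration is good to about 2 mm. A picture is of the moment at which its call begins: read the wrist's pose just before it. get_calibration takes no time and is no camera call.
- job.job_done(): hands the job in; it is judged then, once.
The state is a dict: "t": time; "joint_pos": joint angles; "dq": joint speeds; "joint_efforts": joint torques, N m; "tcp_pos": TCP position; "eef_rot": TCP orientation; "contact_force": force on the tool from outside, world axes, zero at the start; "ft_torque": the same for the moment, N m; "gripper_width": finger opening in m; "grasp_force": force on a finger pad.
Only numpy, scipy, OpenCV 4.12 (cv2) and the standard library are available. Lean on these libraries where they do the work, as an engineer would, in place of code of your own. Each camera call takes 0.05 s, during which the arm holds its last target. There are 200 camera calls.

## Working session

There is one attempt and no reset: what is moved stays moved. The work goes in short steps, Python scripts to look and compute and a tool call to move; the robot and the scene stay as the last step left them, time stands still between calls to the robot, and variables do not carry over. Pictures are saved under pics/ and viewed, at most 10 in all, crops included, and the job is handed in when it is done.

Besides the shell and the picture viewer there is one more tool, called after ">>>" as a command line: name --argument value ..., lists and objects as JSON in quotes. send_rows: Moves the arm, as the interface text tells. Its arguments: {"type":"object","properties":{"motion":{"type":"array"}},"required":["motion"]}

```bash
mkdir -p pics; ls; python3 - <<'E'
from rig import env,grab_frame,get_calibration
import cv2,numpy as np
print(env.state())
for n in ['top','side']:
    p,d=grab_frame(n); cv2.imwrite(f'pics/{n}0.png',p[:,:,::-1]); np.savez(f'{n}0.npz',p=p,d=d)
    print(n,get_calibration(n))
print(get_calibration('wrist'))
E
```

```text
pics
{'t': 0.0, 'joint_pos': array([ 1.17006949e+00,  2.64698479e-01,  1.60536919e+00,  3.11511513e-06,
        1.27368298e+00, -3.69048706e-02]), 'dq': array([-0.00060106, -0.00097315,  0.00064343, -0.00102479,  0.00249093,
        0.00025709]), 'joint_efforts': array([-1.19418775e-03, -5.02133846e+01, -3.56857824e+01,  7.23896781e-02,
        2.99568521e-02, -1.68599595e-04]), 'tcp_pos': array([0.23994241, 0.63020336, 0.25642739]), 'eef_rot': array([-0.56825932, -3.08929012,  0.00330743]), 'contact_force': array([ 0.42137692,  0.23139756, -0.94164376]), 'ft_torque': array([ 0.04847006,  0.02034549, -0.04460052]), 'grasp_force': 0.0, 'gripper_width': 0.08786738100152681}
top {'fx': 478.42463265789695, 'fy': 478.42463265789695, 'cx': 257.4375241818263, 'cy': 196.37554453799166, 'extrinsics': array([[ 0.01391765, -0.98595077,  0.16645532,  0.20114962],
       [-0.99987207, -0.01241063,  0.01009041,  0.08106402],
       [-0.00788283, -0.16657446, -0.98599737,  1.54117474],
       [ 0.        ,  0.        ,  0.        ,  1.        ]])}
side {'fx': 363.48202896246465, 'fy': 363.48202896246465, 'cx': 255.78625598133232, 'cy': 194.2789463243382, 'extrinsics': array([[ 0.91566195, -0.29858824,  0.2690878 ,  0.09557769],
       [-0.40193712, -0.68537625,  0.60721161, -0.68863429],
       [ 0.00312014, -0.66415695, -0.74758666,  1.04934815],
       [ 0.        ,  0.        ,  0.        ,  1.        ]])}
{'fx': 268.39502347582106, 'fy': 268.39502347582106, 'cx': 255.59325586975234, 'cy': 192.53829442512324, 'hand_eye': array([[-9.61487561e-04, -9.58483760e-01, -2.85145502e-01,
         7.34852140e-02],
       [ 9.99999170e-01, -1.16621608e-03,  5.48184743e-04,
        -5.19750215e-04],
       [-8.57967444e-04, -2.85144738e-01,  9.58484086e-01,
        -1.28416881e-01],
       [ 0.00000000e+00,  0.00000000e+00,  0.00000000e+00,
         1.00000000e+00]])}
```

View pics/top0.png

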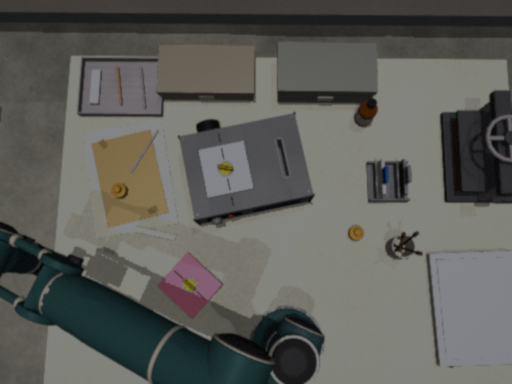

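View pics/side0.png

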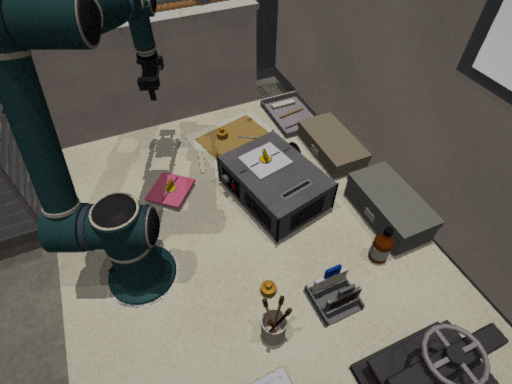

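The top view shows the extractor deck around (246,167), with the white cover and yellow wing at (226,168) and the slot at (283,157). The stand is at (388,181), with the clean filter's blue tab at (386,174) and the dirty filter at its right. The pink plate at (190,285) is a decoy.

```bash
cat > h.py <<'E'
import numpy as np,cv2
from rig import env,grab_frame,get_calibration
from scipy.spatial.transform import Rotation as R
def cloud(n,d,T=None):
    c=get_calibration(n); 
    if T is None: T=c['extrinsics']
    v,u=np.mgrid[:d.shape[0],:d.shape[1]]
    P=np.stack([(u-c['cx'])/c['fx']*d,(v-c['cy'])/c['fy']*d,d],-1)
    W=P@T[:3,:3].T+T[:3,3]; W[d<=0]=np.nan
    return W
def rect(xy):
    r=cv2.minAreaRect((xy*1000).astype(np.float32)); return np.round(r[0],1),np.round(r[1],1),round(r[2],2)
def wristT():
    s=env.state(); T=np.eye(4);T[:3,:3]=R.from_rotvec(s['eef_rot']).as_matrix();T[:3,3]=s['tcp_pos']
    return T@get_calibration('wrist')['hand_eye'],s
E
python3 - <<'E'
from h import *
for n in ['top','side']:
    f=np.load(n+'0.npz');p,d=f['p'].astype(int),f['d'];W=cloud(n,d);z=W[...,2]
    r,g,b=p[...,0],p[...,1],p[...,2]
    blue=(b>r+50)&(b>g+30)&(W[...,0]>.2)
    print(n,'blue',blue.sum(),np.nanmedian(W[blue],0),rect(W[blue][:,:2]), np.nanpercentile(z[blue],[5,95]))
    yel=(r>b+70)&(g>b+50)&(z>.13)&(z<.2)&(W[...,0]>.3)
    print('yel',yel.sum(),np.nanmedian(W[yel],0),rect(W[yel&(z>.165)][:,:2]),np.nanpercentile(z[yel],[5,95]))
    c=np.nanmedian(W[yel],0)
    deck=(abs(z-.14)<.012)&(np.hypot(W[...,0]-c[0],W[...,1]-c[1])<.4)
    m=cv2.morphologyEx(deck.astype(np.uint8),cv2.MORPH_OPEN,np.ones((3,3)))
    k,l,st,_=cv2.connectedComponentsWithStats(m)
    i=l[np.where(yel|False)]; i=1+np.argmax(st[1:,4]); D=W[l==i]; print('deck',len(D),np.median(D,0),rect(D[:,:2]))
    wh=(p.min(-1)>140)&(abs(z-.146)<.012)&(np.hypot(W[...,0]-c[0],W[...,1]-c[1])<.13)
    print('cover',wh.sum(),np.median(W[wh],0),rect(W[wh][:,:2]))
    bc=np.nanmedian(W[blue],0)
    st_=(z>.03)&(z<.2)&(np.hypot(W[...,0]-bc[0],W[...,1]-bc[1])<.12)
    print('stand',rect(W[st_&(z<.06)][:,:2]),rect(W[st_&(z>.08)][:,:2]))
f=np.load('top0.npz');p=f['p'][:,:,::-1]
a=cv2.resize(p[110:225,175:315],None,fx=3.2,fy=3.2,interpolation=cv2.INTER_CUBIC);b=cv2.resize(p[150:210,360:417],(350,368),interpolation=cv2.INTER_CUBIC)
cv2.imwrite('pics/crop.png',np.hstack([a,b]) if a.shape[0]==b.shape[0] else a)
E
```

```text
top blue 54 [ 0.50956675 -0.28895816  0.13696951] (array([ 512.4, -289.2]), array([47.2, 10.4]), 3.39) [0.13263256 0.14152672]
yel 77 [0.5152923  0.19334512 0.1508325 ] (array([519.5, 192.1]), array([33. , 10.2]), 79.04) [0.14572605 0.17937404]
deck 9817 [0.52829687 0.1347663  0.14090725] (array([534. , 132.3]), array([264.5, 365.6]), 12.89)
cover 0 [nan nan nan] (array([0., 0.]), array([0., 0.]), 0.0)
stand (array([ 513.2, -322.4]), array([130.3, 123.8]), 1.48) (array([ 513.4, -324. ]), array([110.8,  80.7]), 1.06)
side blue 72 [ 0.50828699 -0.29605887  0.13655211] (array([ 512.1, -293.8]), array([46.9,  9.4]), 0.49) [0.11222581 0.1403141 ]
yel 69 [0.51489875 0.18181601 0.15918564] (array([518. , 187.1]), array([43.6,  9.1]), 79.2) [0.14618415 0.17738112]
deck 5358 [0.52379117 0.10644134 0.13983306] (array([532.3, 131.6]), array([266.4, 368.5]), 12.79)
cover 922 [0.51368017 0.18043143 0.14513965] (array([521.1, 190.2]), array([154.8, 143. ]), 12.15)
stand (array([ 513.6, -326.5]), array([131.6, 129.6]), 1.1) (array([ 512.9, -327.1]), array([112.5,  79.2]), 1.25)
  return _methods._mean(a, axis=axis, dtype=dtype,
  ret = um.true_divide(
```

View pics/crop.png

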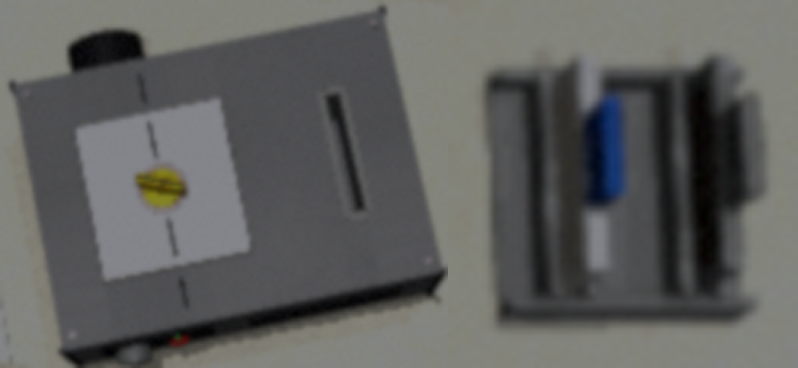

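```bash
cat >> h.py <<'E'
def go(x,y,z,psi):
    s=env.state(); Rm=R.from_rotvec(s['eef_rot']); a=np.radians(psi)
    Y=np.array([np.cos(a),np.sin(a),0]);Z=np.array([0,0,-1.]);Rt=R.from_matrix(np.stack([np.cross(Y,Z),Y,Z],1))
    print('t',round(s['t'],2),'tcp',s['tcp_pos'].round(4),'psi',np.degrees(np.arctan2(*Rm.as_matrix()[1::-1,1])).round(2),
     'd cm',np.round(Rm.inv().apply(np.array([x,y,z])-s['tcp_pos'])*100,2),'rot',np.round(np.degrees((Rm.inv()*Rt).as_rotvec()),2),'F',s['contact_force'].round(1))
E
python3 -c "
from h import *
go(.513,-.291,.30,91.2)"
```

```text
t 0.1 tcp [0.24   0.6303 0.2565] psi 69.15 d cm [-58.3  -76.39  -4.2 ] rot [ -0.12  -0.03 -22.05] F [ 0.2  0.  -0.5]
```

Careful with the scale: shifts go in shares of 100 cm and turns go in shares of 120 degrees. That gives: -76.4 cm / 100 = -0.764, -58.3 cm / 100 = -0.583, -22 degrees / 120 = -0.1833.

>>> send_rows --motion '[[0.5, [0, 0, -0.042], [0, 0, 0]], [0.5, [-0.583, -0.764, -0.042], [-0.0008, 0, -0.1833]], [0.5, [-0.583, -0.764, -0.042], [-0.0008, 0, -0.1833]], [0.5, [-0.583, -0.764, -0.042], [-0.0008, 0, -0.1833]], [0.5, [-0.583, -0.764, -0.042], [-0.0008, 0, -0.1833]], [0.5, [-0.583, -0.764, -0.042], [-0.0008, 0, -0.1833]], [0.5, [-0.583, -0.764, -0.042], [-0.0008, 0, -0.1833]], [0.5, [-0.583, -0.764, -0.042], [-0.0008, 0, -0.1833]]]'

```text
t: 1.1
tcp_pos: [0.3643, 0.2094, 0.2995]
eef_rot: [-0.033, 3.141, 0.003]
contact_force: [1.2, -0.4, -0.6]
gripper_width: 0.0443
grasp_force: 0.0
```

```bash
python3 -c "
from h import *
go(.513,-.291,.30,91.2)"
```

```text
t 1.1 tcp [0.3643 0.2094 0.2995] psi 91.2 d cm [-13.82 -50.34  -0.13] rot [ 0.09  0.03 -0.  ] F [ 1.2 -0.4 -0.6]
```

Converted, -50.3 cm / 100 = -0.503, -13.8 cm / 100 = -0.138.

>>> send_rows --motion '[[0.5, [-0.138, -0.503, 0], [0, 0, 0]], [0.5, [-0.138, -0.503, 0], [0, 0, 0]], [0.5, [-0.138, -0.503, 0], [0, 0, 0]], [0.5, [-0.138, -0.503, 0], [0, 0, 0]], [0.5, [-0.138, -0.503, 0], [0, 0, 0]], [0.5, [-0.138, -0.503, 0], [0, 0, 0]], [0.5, [-0.138, -0.503, 0], [0, 0, 0]], [0.5, [-0.138, -0.503, 0], [0, 0, 0]]]'

```text
t: 2.1
tcp_pos: [0.5064, -0.2701, 0.2985]
eef_rot: [-0.031, 3.141, 0.004]
contact_force: [1.0, 0.2, -0.1]
gripper_width: 0.0443
grasp_force: 0.0
```

>>> send_rows --motion '[[0.5, [0, 0, 0], [0, 0, 0]], [0.5, [0, 0, 0], [0, 0, 0]], [0.5, [0, 0, 0], [0, 0, 0]]]'

```text
t: 2.48
tcp_pos: [0.5061, -0.2667, 0.2989]
eef_rot: [-0.034, 3.141, 0.004]
contact_force: [-0.4, 0.2, 0.1]
gripper_width: 0.0441
grasp_force: 0.0
```

```bash
python3 - <<'E'
from h import *
go(.513,-.291,.30,91.2)
T,s=wristT(); p,d=grab_frame('wrist'); cv2.imwrite('pics/w1.png',p[:,:,::-1])
W=cloud('wrist',d,T);z=W[...,2];q=p.astype(int);r,g,b=q[...,0],q[...,1],q[...,2]
bl=(b>r+50)&(b>g+30)
print(bl.sum(),np.nanpercentile(z[bl],[1,50,99]))
top=bl&(z>.13); print('tabtop',top.sum(),rect(W[top][:,:2]),np.nanmedian(W[top],0))
near=np.hypot(W[...,0]-.513,W[...,1]+.291)<.07
bd=near&(abs(z-.098)<.004)&(q.min(-1)>90)&(abs(W[...,1]+.291)<.02); print('body',bd.sum(),rect(W[bd][:,:2]) if bd.sum() else 0)
E
```

```text
t 2.48 tcp [ 0.5061 -0.2667  0.2989] psi 91.23 d cm [-0.63 -2.45 -0.12] rot [0.13 0.   0.03] F [-0.4  0.2  0.1]
437 [0.10883293 0.13919437 0.14109581]
tabtop 387 (array([ 512.8, -291.1]), array([48.9,  9.7]), 0.81) [ 0.51132598 -0.29059393  0.13930967]
body 335 (array([ 513.6, -291.2]), array([109.9,   9.9]), 1.17)
```

View pics/w1.png

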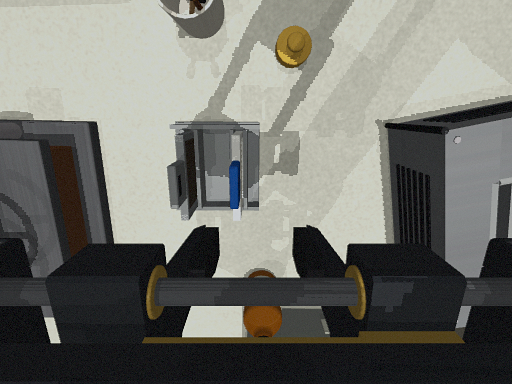

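The wrist view shows the clean tab at (235,185) in the right groove, the dirty filter at (185,180), and clear space for the fingers.

Converted, 17.3 cm / 100 = 0.173, -0.66 cm / 100 = -0.0066, 0.1 degrees / 120 = 0.0008.

>>> send_rows --motion '[[0.5, [-0.0066, -0.0246, -0.001], [0.0008, 0, 0.0008]], [0.5, [-0.0066, -0.0246, 0.05], [0.0008, 0, 0.0008]], [0.5, [-0.0066, -0.0246, 0.1], [0.0008, 0, 0.0008]], [0.5, [-0.0066, -0.0246, 0.14], [0.0008, 0, 0.0008]], [0.5, [-0.0066, -0.0246, 0.173], [0.0008, 0, 0.0008]], [0.5, [-0.0066, -0.0246, 0.173], [0.0008, 0, 0.0008]], [0.5, [-0.0066, -0.0246, 0.173], [0.0008, 0, 0.0008]], [0.5, [-0.0066, -0.0246, 0.173], [0.0008, 0, 0.0008]]]'

```text
t: 3.52
tcp_pos: [0.5151, -0.2932, 0.1283]
eef_rot: [-0.029, 3.138, -0.004]
contact_force: [0.2, 0.1, 0.1]
gripper_width: 0.0439
grasp_force: 0.0
```

```bash
python3 -c "
from h import *
go(.5132,-.2912,.125,91.1)"
```

```text
t 3.52 tcp [ 0.5151 -0.2932  0.1283] psi 91.07 d cm [0.19 0.21 0.33] rot [-0.13  0.21 -0.03] F [0.2 0.1 0.1]
```

>>> send_rows --motion '[[0.5, [0.001, 0.002, 0.002], [0, 0, 0]], [0.5, [0.001, 0.002, 0.002], [0, 0, 0]], [0.0, [0.001, 0.002, 0.002], [0, 0, 0]], [0.0, [0.001, 0.002, 0.002], [0, 0, 0]], [0.0, [0.001, 0.002, 0.002], [0, 0, 0]], [0.0, [0.001, 0.002, 0.002], [0, 0, 0]], [0.0, [0.001, 0.002, 0.002], [0, 0, 0]], [0.0, [0.001, 0.002, 0.002], [0, 0, 0]]]'

```text
t: 4.53
tcp_pos: [0.5126, -0.2903, 0.1238]
eef_rot: [-0.029, 3.141, -0.0]
contact_force: [0.1, 0.3, 0.3]
gripper_width: 0.0099
grasp_force: 30.0
```

```bash
python3 -c "
from h import *
go(.5132,-.2912,.30,91.1)"
```

```text
t 4.53 tcp [ 0.5126 -0.2903  0.1238] psi 91.06 d cm [ -0.07  -0.09 -17.62] rot [-0.    0.02 -0.04] F [0.1 0.3 0.3]
```

Converted, -18.6 cm / 100 = -0.186, -15 cm / 100 = -0.15.

>>> send_rows --motion '[[0, [0, 0, -0.03], [0, 0, 0]], [0, [0, 0, -0.07], [0, 0, 0]], [0, [0, 0, -0.11], [0, 0, 0]], [0, [0, 0, -0.15], [0, 0, 0]], [0, [0, 0, -0.186], [0, 0, 0]], [0, [0, 0, -0.186], [0, 0, 0]], [0, [0, 0, -0.186], [0, 0, 0]]]'

```text
t: 5.4
tcp_pos: [0.5118, -0.2898, 0.3079]
eef_rot: [0.029, -3.14, -0.002]
contact_force: [0.6, 0.4, -1.8]
gripper_width: 0.0097
grasp_force: 30.0
```

```bash
python3 - <<'E'
from h import *
# extractor pose from both fixed cams, slot from lead-in rails
for c,a in (((534,132.3),12.89),((532.3,131.6),12.79)):
    a=np.radians(a); print(np.array(c)+115*np.array([np.sin(a),-np.cos(a)]))
go(.5585,.0,.31,102.9)
E
```

```text
[559.65419824  20.19798346]
[557.75850434  19.4533792 ]
t 5.4 tcp [ 0.5118 -0.2898  0.3079] psi 91.06 d cm [-5.2  28.89 -0.18] rot [  0.09  -0.09 -11.84] F [ 0.6  0.4 -1.8]
```

```bash
python3 -c "
from h import *
go(.649,-.062,.31,102.9)"
```

```text
t 5.4 tcp [ 0.5118 -0.2898  0.3079] psi 91.06 d cm [-14.14  22.52  -0.2 ] rot [  0.09  -0.09 -11.84] F [ 0.6  0.4 -1.8]
```

Converted, 22.5 cm / 100 = 0.225, -14.1 cm / 100 = -0.141, -11.8 degrees / 120 = -0.0983.

>>> send_rows --motion '[[0, [-0.141, 0.225, -0.002], [0, 0, -0.0983]], [0, [-0.141, 0.225, -0.002], [0, 0, -0.0983]], [0, [-0.141, 0.225, -0.002], [0, 0, -0.0983]], [0, [-0.141, 0.225, -0.002], [0, 0, -0.0983]], [0, [-0.141, 0.225, -0.002], [0, 0, -0.0983]], [0, [-0.141, 0.225, -0.002], [0, 0, -0.0983]], [0, [-0.141, 0.225, -0.002], [0, 0, -0.0983]], [0, [-0.141, 0.225, -0.002], [0, 0, -0.0983]]]'

```text
t: 6.4
tcp_pos: [0.6486, -0.0644, 0.3118]
eef_rot: [0.348, -3.122, 0.001]
contact_force: [-0.2, 0.4, -2.7]
gripper_width: 0.0101
grasp_force: 30.0
```

>>> send_rows --motion '[[0, [0, 0, 0], [0, 0, 0]], [0, [0, 0, 0], [0, 0, 0]]]'

```text
t: 6.65
tcp_pos: [0.6491, -0.0634, 0.3123]
eef_rot: [-0.35, 3.121, -0.0]
contact_force: [-0.1, -0.7, -1.1]
gripper_width: 0.0095
grasp_force: 30.0
```

```bash
python3 - <<'E'
from h import *
go(.5587,.0198,.31,102.9)
T,s=wristT(); p,d=grab_frame('wrist'); cv2.imwrite('pics/w2.png',p[:,:,::-1]); np.savez('w2.npz',p=p,d=d,T=T)
W=cloud('wrist',d,T);z=W[...,2]
a=np.radians(12.85);ex=np.array([np.cos(a),np.sin(a)]);ey=np.array([-ex[1],ex[0]])
L=(W[...,:2]-[.5587,.0198]);lx=L@ex;ly=L@ey
hole=(abs(lx)<.075)&(abs(ly)<.012)&(z<.125)
print('hole',hole.sum(),rect(W[hole][:,:2]))
rl=(abs(lx)<.09)&(abs(ly)<.03)&(z>.1415)&(z<.148); print('rail',rl.sum(),rect(W[rl][:,:2]))
dk=(abs(lx)<.12)&(abs(ly)<.06)&(abs(z-.14)<.01);print('deckz',np.median(z[dk]))
E
```

```text
t 6.65 tcp [ 0.6491 -0.0634  0.3123] psi 102.8 d cm [ 6.98 10.12  0.22] rot [-0.02  0.04 -0.1 ] F [-0.1 -0.7 -1.1]
hole 827 (array([557.8,  25.3]), array([116.4,   8.6]), 13.5)
rail 4914 (array([558.5,  19.7]), array([179.6,  60. ]), 12.84)
deckz 0.1415284003927408
```

View pics/w2.png

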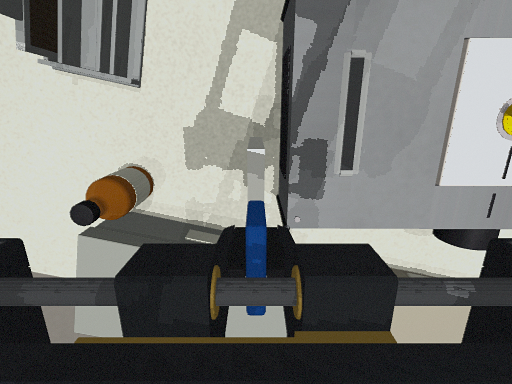

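The slot is plainly visible at (353,112), with its bright rails. The held filter is edge-on at (256,200). I'll refine the slot position from the rail outline.

```bash
python3 - <<'E'
from h import *
f=np.load('w2.npz');p,d,T=f['p'],f['d'],f['T'];c=get_calibration('wrist')
g=p[20:200,320:390].mean(-1)
print(g[90,::2].astype(int)); print(g[::4,33].astype(int))
for (lo,hi,zp,nm) in ((145,256,.1415,'rail'),(0,90,.1435,'dark')):
    m=np.zeros(p.shape[:2],np.uint8); G=p.mean(-1); m[30:195,330:380]=((G>lo)&(G<hi))[30:195,330:380]
    k,l,st,_=cv2.connectedComponentsWithStats(m); i=1+np.argmax(st[1:,4]); v,u=np.where(l==i)
    r=np.stack([(u-c['cx'])/c['fx'],(v-c['cy'])/c['fy'],np.ones(len(u))],1)@T[:3,:3].T
    X=T[:3,3]+r*((zp-T[2,3])/r[:,2])[:,None]; print(nm,st[i],rect(X[:,:2]))
W=cloud('wrist',d,T);q=p.astype(int);b=(q[...,2]>q[...,0]+50)&(q[...,2]>q[...,1]+30)&(np.mgrid[:384,:512][0]<235)
s=env.state();Rm=R.from_rotvec(s['eef_rot']).as_matrix();X=(W[b]-s['tcp_pos'])@Rm*1000
print('tab in tool',np.nanpercentile(X,[2,50,98],axis=0).round(1))
w=(q.min(-1)>150)&(abs(np.mgrid[:384,:512][1]-256)<14)&(np.mgrid[:384,:512][0]>130)&(np.mgrid[:384,:512][0]<203);X=(W[w]-s['tcp_pos'])@Rm*1000
X=X[X[:,2]<60];print('body',len(X),np.nanpercentile(X,[2,50,98],axis=0).round(1))
E
```

```text
[131 132 132 130 132 131 133 130 130 130 150 148 156  59  49  53  56  52
  53  40 163 161 166 145 141 144 142 143 140 142 141 140 139 139 139]
[130 132 130 128 130 126 134 135 154 153  57  57  57  52  50  56  55  56
  52  52  50  55  51  51  50  57  55  54  52  51  54  50  46  45  41 105
 137 163 169 149 147 150 149 148 149]
rail [ 330   42   50  153 2735] (array([569.3,  26.1]), array([159.7,  56.6]), 20.24)
dark [ 340   58   24  112 1432] (array([559. ,  20.2]), array([113.5,  13.7]), 12.56)
tab in tool [[ 20.3  -4.9 -16.2]
 [ 24.1  -0.3  -7.3]
 [ 24.7   4.   19.8]]
body 468 [[24.2 -5.4 23. ]
 [32.8 -0.9 24.3]
 [54.   4.3 25.6]]
```

```bash
python3 -c "
from h import *
go(.5588,.0202,.28,102.8)"
```

```text
t 6.7 tcp [ 0.6492 -0.0633  0.3122] psi 102.81 d cm [ 6.97 10.14  3.21] rot [-0.02  0.04  0.01] F [-0.8  0.5 -1.3]
```

>>> send_rows --motion '[[0, [0.035, 0.05, 0], [0, 0, 0]], [0, [0.07, 0.101, 0], [0, 0, 0]], [0, [0.07, 0.101, 0], [0, 0, 0]], [0, [0.07, 0.101, 0.02], [0, 0, 0]], [0, [0.07, 0.101, 0.036], [0, 0, 0]], [0, [0.07, 0.101, 0.036], [0, 0, 0]], [0, [0.07, 0.101, 0.036], [0, 0, 0]], [0, [0.07, 0.101, 0.036], [0, 0, 0]]]'

```text
t: 7.7
tcp_pos: [0.5593, 0.0199, 0.2764]
eef_rot: [-0.351, 3.121, -0.0]
contact_force: [-0.2, -0.3, -0.6]
gripper_width: 0.0101
grasp_force: 30.0
```

```bash
python3 -c "
from h import *
go(.5588,.0202,.245,102.8)"
```

```text
t 7.7 tcp [0.5593 0.0199 0.2764] psi 102.83 d cm [0.05 0.04 3.14] rot [-0.02  0.07  0.03] F [-0.2 -0.3 -0.6]
```

Descend slowly into the mouth.

Converted, 3.6 cm / 100 = 0.036, 0.05 cm / 100 = 0.0005.

>>> send_rows --motion '[[0, [0.0005, 0.0005, 0.01], [0, 0, 0]], [0, [0.0005, 0.0005, 0.016], [0, 0, 0]], [0, [0.0005, 0.0005, 0.021], [0, 0, 0]], [0, [0.0005, 0.0005, 0.026], [0, 0, 0]], [0, [0.0005, 0.0005, 0.031], [0, 0, 0]], [0, [0.0005, 0.0005, 0.036], [0, 0, 0]], [0, [0.0005, 0.0005, 0.036], [0, 0, 0]]]'

```text
t: 8.57
tcp_pos: [0.5577, 0.0206, 0.2393]
eef_rot: [0.352, -3.121, -0.0]
contact_force: [0.4, -0.5, -0.5]
gripper_width: 0.0097
grasp_force: 30.0
```

```bash
python3 -c "
from h import *
go(.5588,.0202,.168,102.8); print(env.state()['ft_torque'])"
```

```text
t 8.57 tcp [0.5577 0.0206 0.2393] psi 102.86 d cm [-0.1  -0.06  7.13] rot [ 0.01 -0.04  0.06] F [ 0.4 -0.5 -0.5]
[0.06287777 0.00651601 0.00486561]
```

Converted, 7.3 cm / 100 = 0.073, 7.2 cm / 100 = 0.072.

>>> send_rows --motion '[[0, [-0.0005, -0.0003, 0.012], [0, 0, 0]], [0, [-0.0005, -0.0003, 0.026], [0, 0, 0]], [0, [-0.0005, -0.0003, 0.04], [0, 0, 0]], [0, [-0.0005, -0.0003, 0.052], [0, 0, 0]], [0, [-0.0005, -0.0003, 0.062], [0, 0, 0]], [0, [-0.0005, -0.0003, 0.068], [0, 0, 0]], [0, [-0.0005, -0.0003, 0.072], [0, 0, 0]], [0, [-0.0005, -0.0003, 0.073], [0, 0, 0]]]'

```text
t: 9.57
tcp_pos: [0.5587, 0.0204, 0.1669]
eef_rot: [-0.352, 3.121, -0.0]
contact_force: [0.0, 0.2, -1.0]
gripper_width: 0.0094
grasp_force: 30.0
```

```bash
python3 -c "
from h import *
go(.5588,.0202,.167,102.8); print(env.state()['ft_torque'])"
```

```text
t 9.57 tcp [0.5587 0.0204 0.1669] psi 102.86 d cm [-0.   -0.02 -0.01] rot [-0.01  0.03  0.06] F [ 0.   0.2 -1. ]
[ 0.04890514 -0.04600856 -0.01947096]
```

Converted, -12 cm / 100 = -0.12, -8 cm / 100 = -0.08.

>>> send_rows --motion '[[0.4, [0, 0, 0], [0, 0, 0]], [0.4, [0, 0, 0], [0, 0, 0]], [0.4, [0, 0, 0], [0, 0, 0]], [0.4, [0, 0, -0.04], [0, 0, 0]], [0.4, [0, 0, -0.08], [0, 0, 0]], [0.4, [0, 0, -0.12], [0, 0, 0]], [0.4, [0, 0, -0.12], [0, 0, 0]]]'

```text
t: 10.45
tcp_pos: [0.561, 0.0204, 0.2917]
eef_rot: [-0.351, 3.113, -0.002]
contact_force: [-0.5, 0.6, -0.1]
gripper_width: 0.0356
grasp_force: 0.0
```

```bash
python3 - <<'E'
from h import *
a=np.radians(12.82);ex=np.array([np.cos(a),np.sin(a)]);ey=np.array([-ex[1],ex[0]])
S=np.array([.5588,.0202])
C=S+.175*ey; print('cover',C)
# filter & wing check from wrist
T,s=wristT(); p,d=grab_frame('wrist'); cv2.imwrite('pics/w3.png',p[:,:,::-1])
W=cloud('wrist',d,T);z=W[...,2];q=p.astype(int)
b=(q[...,2]>q[...,0]+50)&(q[...,2]>q[...,1]+30)
t=b&(z>np.nanpercentile(z[b],90)-.005);print('tab z',np.nanpercentile(z[b],[5,50,95]),rect(W[t][:,:2]))
y=(q[...,0]>q[...,2]+70)&(q[...,1]>q[...,2]+50)&(np.hypot(*(W[...,:2]-C).transpose(2,0,1))<.04)
print('yel',y.sum())
t=y&(z>.17); 
if t.sum()>5: print('wing top',t.sum(),rect(W[t][:,:2]),np.nanmax(z[y]))
go(*(C-.06*ex),.29,102.8)
E
```

```text
cover [0.51996945 0.19083759]
tab z [0.16328569 0.18130102 0.18238814] (array([558.8,  20.2]), array([48.5,  8.6]), 12.63)
yel 1145
wing top 404 (array([520.3, 190.6]), array([45.4,  9.9]), 79.69) 0.18175831665517217
t 10.5 tcp [0.5597 0.0204 0.289 ] psi 102.85 d cm [ 6.08 17.51 -0.15] rot [-0.06  0.26  0.05] F [ 0.4 -1.1 -0.7]
```

View pics/w3.png

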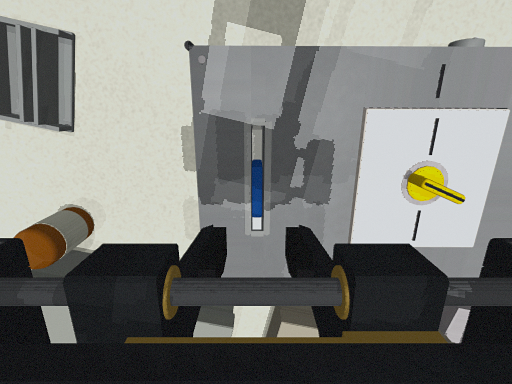

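The filter stands home in the slot: blue tab at (257,190), tab top about 40 mm above the deck, centred. The wing is at (430,185), pointing about 67° off the cover marks.

```bash
python3 -c "
from h import *
go(.5202,.1907,.26,-10.3); print(env.state()['joint_pos'])"
```

```text
t 10.5 tcp [0.5597 0.0204 0.289 ] psi 102.85 d cm [ 0.07 17.49  2.88] rot [  0.22   0.23 113.15] F [ 0.4 -1.1 -0.7]
[-8.05162829e-03  2.52966402e-02  1.81729808e+00 -3.49841783e-05
  1.29427090e+00 -1.80317800e+00]
```

Converted, 17.5 cm / 100 = 0.175, 16 cm / 100 = 0.16, 80 degrees / 120 = 0.6667.

>>> send_rows --motion '[[0.4, [0, 0.04, 0], [0, 0, 0.0833]], [0.4, [0, 0.08, 0], [0, 0, 0.1667]], [0.4, [0, 0.12, 0], [0, 0, 0.25]], [0.4, [0, 0.16, 0], [0, 0, 0.3333]], [0.4, [0.001, 0.175, 0], [0, 0, 0.4167]], [0.4, [0.001, 0.175, 0], [0, 0, 0.5]], [0.4, [0.001, 0.175, 0], [0, 0, 0.5833]], [0.4, [0.001, 0.175, 0], [0, 0, 0.6667]]]'

```text
t: 11.5
tcp_pos: [0.5176, 0.1906, 0.2845]
eef_rot: [-1.743, -2.611, 0.004]
contact_force: [0.2, 0.3, -1.0]
gripper_width: 0.0356
grasp_force: 0.0
```

Converted, 33.2 degrees / 120 = 0.2767.

>>> send_rows --motion '[[0.4, [0, 0, 0], [0, 0, 0.0833]], [0.4, [0, 0, 0], [0, 0, 0.1667]], [0.4, [0, 0, 0], [0, 0, 0.25]], [0.4, [0, 0, 0], [0, 0, 0.2767]], [0.4, [0, 0, 0], [0, 0, 0.2767]], [0.4, [0, 0, 0], [0, 0, 0.2767]]]'

```text
t: 12.25
tcp_pos: [0.5182, 0.1906, 0.2857]
eef_rot: [-2.411, -2.013, 0.002]
contact_force: [1.0, -0.1, 0.1]
gripper_width: 0.0357
grasp_force: 0.0
```

```bash
python3 - <<'E'
from h import *
go(.5202,.1907,.1715,-10.3)
T,s=wristT(); p,d=grab_frame('wrist')
W=cloud('wrist',d,T);z=W[...,2];q=p.astype(int)
y=(q[...,0]>q[...,2]+70)&(q[...,1]>q[...,2]+50)&(np.hypot(*(W[...,:2]-[.52,.1907]).transpose(2,0,1))<.04)
t=y&(z>.17);print(y.sum(),t.sum(),rect(W[t][:,:2]))
E
```

```text
t 12.25 tcp [0.5182 0.1906 0.2857] psi -10.29 d cm [ 0.05  0.22 11.42] rot [-0.08  0.05  0.01] F [ 1.  -0.1  0.1]
1195 536 (array([519.5, 194.9]), array([49.6, 50.8]), 81.6)
```

Converted, 11.3 cm / 100 = 0.113, 10.8 cm / 100 = 0.108.

>>> send_rows --motion '[[0.4, [0, 0.002, 0.04], [0, 0, 0]], [0.4, [0, 0.002, 0.07], [0, 0, 0]], [0.4, [0, 0.002, 0.095], [0, 0, 0]], [0.4, [0, 0.002, 0.108], [0, 0, 0]], [0.4, [0, 0.002, 0.113], [0, 0, 0]], [0.4, [0, 0.002, 0.113], [0, 0, 0]]]'

```text
t: 13.05
tcp_pos: [0.521, 0.1906, 0.1744]
eef_rot: [2.412, 2.012, 0.001]
contact_force: [0.5, -0.3, -0.2]
gripper_width: 0.0354
grasp_force: 0.0
```

```bash
python3 -c "
from h import *
go(.5202,.1907,.1715,-10.3)"
```

```text
t 13.05 tcp [0.521  0.1906 0.1744] psi -10.34 d cm [-0.   -0.09  0.29] rot [ 0.06 -0.02 -0.04] F [ 0.5 -0.3 -0.2]
```

Close on the wing, going slightly lower.

Converted, 0.2 cm / 100 = 0.002, -0.05 cm / 100 = -0.0005.

>>> send_rows --motion '[[0.4, [0, -0.0005, 0.002], [0, 0, 0]], [0.4, [0, -0.0005, 0.002], [0, 0, 0]], [0, [0, -0.0005, 0.002], [0, 0, 0]], [0, [0, -0.0005, 0.002], [0, 0, 0]], [0, [0, -0.0005, 0.002], [0, 0, 0]], [0, [0, -0.0005, 0.002], [0, 0, 0]], [0, [0, -0.0005, 0.002], [0, 0, 0]]]'

```text
t: 13.92
tcp_pos: [0.5202, 0.1905, 0.172]
eef_rot: [2.412, 2.012, 0.001]
contact_force: [0.4, -0.3, 0.9]
gripper_width: 0.0098
grasp_force: 30.0
```

```bash
python3 -c "
from h import *
go(.5202,.1907,.1715,-77.18)"
```

```text
t 13.93 tcp [0.5202 0.1905 0.172 ] psi -10.34 d cm [ 0.02 -0.01  0.05] rot [ 2.000e-02 -2.000e-02  6.684e+01] F [ 0.4 -0.3  0.9]
```

Converted, 66.8 degrees / 120 = 0.5567.

>>> send_rows --motion '[[0, [0, 0, 0], [0, 0, 0.075]], [0, [0, 0, 0], [0, 0, 0.15]], [0, [0, 0, 0], [0, 0, 0.225]], [0, [0, 0, 0], [0, 0, 0.3]], [0, [0, 0, 0], [0, 0, 0.375]], [0, [0, 0, 0], [0, 0, 0.45]], [0, [0, 0, 0], [0, 0, 0.5167]], [0, [0, 0, 0], [0, 0, 0.5567]]]'

```text
t: 14.92
tcp_pos: [0.5197, 0.1911, 0.1719]
eef_rot: [-3.121, -0.347, 0.001]
contact_force: [-1.4, 1.7, 1.2]
gripper_width: 0.0092
grasp_force: 30.0
```

>>> send_rows --motion '[[0, [0, 0, 0], [0, 0, 0]], [0, [0, 0, 0], [0, 0, 0]]]'

```text
t: 15.18
tcp_pos: [0.5199, 0.1909, 0.1719]
eef_rot: [-3.121, -0.354, 0.0]
contact_force: [-2.4, 2.8, 2.2]
gripper_width: 0.01
grasp_force: 30.0
```

```bash
python3 - <<'E'
from h import *
go(.5201,.1907,.1655,-77.18); print(env.state()['ft_torque'])
p,d=grab_frame('top'); cv2.imwrite('pics/t2.png',cv2.resize(p[100:230,160:330,::-1],None,fx=4,fy=4,interpolation=cv2.INTER_CUBIC))
E
```

```text
t 15.18 tcp [0.5199 0.1909 0.1719] psi -77.07 d cm [0.01 0.02 0.64] rot [-0.03  0.    0.11] F [-2.4  2.8  2.2]
[ 0.39471494  0.54613359 -0.01986825]
```

Converted, 0.7 cm / 100 = 0.007, 0.6 cm / 100 = 0.006, 0.1 degrees / 120 = 0.0008.

>>> send_rows --motion '[[0, [0, 0, 0.002], [0, 0, 0.0008]], [0, [0, 0, 0.0035], [0, 0, 0.0008]], [0, [0, 0, 0.005], [0, 0, 0.0008]], [0, [0, 0, 0.006], [0, 0, 0.0008]], [0, [0, 0, 0.007], [0, 0, 0.0008]], [0, [0, 0, 0.007], [0, 0, 0.0008]]]'

```text
t: 15.98
tcp_pos: [0.5201, 0.1908, 0.166]
eef_rot: [-3.122, -0.349, -0.001]
contact_force: [-5.1, 2.4, 9.4]
gripper_width: 0.0098
grasp_force: 30.0
```

```bash
python3 -c "
from h import *
go(.5201,.1907,.1655,-77.18); print(env.state()['ft_torque'])"
```

```text
t 15.97 tcp [0.5201 0.1908 0.166 ] psi -77.23 d cm [-0.01  0.01  0.05] rot [-0.03 -0.03 -0.05] F [-5.1  2.4  9.4]
[ 0.38074304  1.10541041 -0.03028155]
```

Converted, 0.2 cm / 100 = 0.002, 0.1 cm / 100 = 0.001.

>>> send_rows --motion '[[0, [0, 0, 0.001], [0, 0, 0]], [0, [0, 0, 0.002], [0, 0, 0]], [0, [0, 0, 0.002], [0, 0, 0]], [0, [0, 0, 0.002], [0, 0, 0]]]'

```text
t: 16.48
tcp_pos: [0.5202, 0.1908, 0.1658]
eef_rot: [-3.122, -0.349, -0.001]
contact_force: [-9.2, 1.1, 18.3]
gripper_width: 0.0095
grasp_force: 30.0
```

```bash
python3 - <<'E'
from h import *
go(.5201,.1907,.1655,-77.18); print(env.state()['ft_torque'])
T,s=wristT(); 
for n in('side','top'):
    p,d=grab_frame(n);W=cloud(n,d);a=np.radians(12.82)
    L=W[...,:2]-[.52,.1908];lx=L[...,0]*np.cos(a)+L[...,1]*np.sin(a);ly=-L[...,0]*np.sin(a)+L[...,1]*np.cos(a);z=W[...,2]
    near=abs(z-.14)<.015; cv=near&(abs(lx)<.07)&(abs(ly)<.065)&(p.min(-1)>100)
    dk=near&(abs(lx)<.12)&(abs(ly+.06)<.17)&((abs(lx)>.08)|(abs(ly)>.075))&(abs(ly+.175)>.03)
    A=lambda m:np.linalg.lstsq(np.c_[lx[m],ly[m],np.ones(m.sum())],z[m],rcond=None)[0].round(4)
    print(n,cv.sum(),dk.sum(),np.median(z[cv]),A(cv),A(dk))
    if n=='side':cv2.imwrite('pics/s2.png',cv2.resize(p[110:250,200:350,::-1],None,fx=4,fy=4,interpolation=cv2.INTER_CUBIC))
E
```

```text
t 16.48 tcp [0.5202 0.1908 0.1658] psi -77.23 d cm [-0.01  0.01  0.03] rot [-0.02 -0.04 -0.05] F [-9.2  1.1 18.3]
[0.14341983 1.79033402 0.02341124]
side 366 2089 0.13910439943784147 [0.0052 0.0035 0.1392] [ 0.0019 -0.0007  0.1393]
top 46 2495 0.13953217581202204 [-0.0372 -0.0061  0.1403] [0.0011 0.0012 0.14  ]
```

View pics/s2.png

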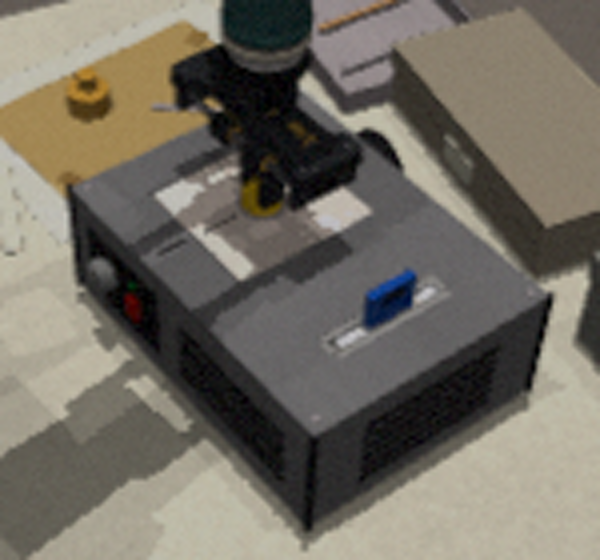

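The cover is flush with the deck: both cameras put it within 1 mm. It is level, bottomed out at 18 N, and gripped in the aligned orientation. The filter's blue tab at (390,297) stands home in the slot.

```bash
python3 -c "
from rig import job
print(job.job_done())"
```

```text
the job is handed in; nothing more can be done
None
```

The job is handed in, with no verdict returned yet: the clean filter is fully home in the slot and released, the wing is lined up with the cover's marks, and the arm is still holding the cover flush with the deck at about 18 N.

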